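# Seat and clamp the bench block in the toggle fixture

### The job

The steel bench block has to be held fast in the plywood clamping fixture before it can be hammered on. Push it with the fingertips along the board, without lifting it, until it lies fully home against both steel stops while the toggle clamp is still open; then push the clamp's lever over and down past its dead point until it snaps into lock with the clamp's foot pressing on the block, and take the hand away. Leave the other things on the bench where they are.

Things in the scene. Friction and masses are not known exactly. Their poses are not given: they have to be found in the camera images.
- fixture: plywood board 160 x 222 x 12 mm, screwed to the bench, with two steel stops and a toggle clamp. Origin: on the bench (the board's underside), right below the centre of the block when that is fully home; z up. Board from x -102 to +58 and y -117 to +105 mm, top at z = 12 mm. The block goes home along +x (far stop) and -y (right stop). The clamp stands at the -y end, behind the right stop
- far_stop (a point): middle of the top edge of the far stop's face, a steel bar along the fixture's y (78 mm long) that rises 10 mm above the board: x +37.5, y +4, z 22 mm of the fixture. The block's far side rests against it when home
- right_stop (a point): middle of the top edge of the right stop's face, a steel bar along the fixture's x (66 mm long) that rises 10 mm above the board: x -1, y -37.5, z 22 mm of the fixture. The block's right side rests against it when home
- clamp_arm_hinge (a point): pivot of the clamp's hold-down arm, x +10, y -63.5, z 46 mm of the fixture. Steel cheeks 24 mm wide overall stand round the clamp's pivots, from y -54 to -112 mm, up to z 74 mm. While open the arm stands up steeply from here, over y -20 to -80 mm and x -1 to +21 mm, up to 115 mm high; locked, its foot stands on the block at x +10, y -19 mm
- bench_block: loose square steel plate 75 x 75 x 18 mm, about 0.8 kg (varies), lying flat on the board, at the start turned up to 0.3 rad from the fixture and its centre 12 to 40 mm short of home along each axis. Origin: centre of its underside; z up; x and y along its sides. Fully home its origin is at x 0, y 0, z 12 mm of the fixture
- clamp_lever (a joint): angle of the clamp's lever, rad. 0: open, handle 1.60 above level; grows as the handle is pushed over to the fixture's -y side and down (elevation = 1.60 - value). Starts at 0 to 0.25, stays there by friction (0.07 N m); past 0.7 it may sink of itself until the foot meets the block at about 1.0. Then it takes up to 7 N at the grip, nil at the dead point 1.36; past that it drives itself to its stop, 1.50: locked
- clamp_foot (a joint): how far the clamp's sprung rubber foot (17 mm across) is pushed up its spindle, m: 0 when it touches nothing, about 0.0025 when locked down on the block, at most 0.009
- foot_face (a point): middle of the underside of the clamp's sprung rubber foot; up in the air beside the raised arm while open; locked, it stands on the block's top, 30 mm above the bench
- lever_hinge (a point): the lever's pivot, at x +10, y -100.7, z +64.8 mm of the fixture; the lever turns about the fixture's x axis. The bare steel part of the lever (12 mm wide) reaches from here to 50 mm
- lever_grip (a point): point on the axis of the lever's round black rubber grip (16 mm thick, from 56 to 124 mm from the pivot, with round ends), 105 mm from the pivot; the place to push
- tea_glass: glass mug with tea, 92 mm high, 75 mm wide, standing to the right; to be left alone. Origin under its centre
- chasing_hammer: hammer with a wooden handle, 250 mm long, lying to the right; to be left alone
- burr_box: box of burrs 60 x 104 x 66 mm behind the clamp; to be left alone
- punch_1: steel punch 62 x 8 mm lying on the bench right of the board; to be left alone
- punch_2: steel punch 68 x 8 mm lying on the bench right of the board; to be left alone
- wax_lump: lump of wax 28 x 34 x 16 mm on the bench right of the board, under the lever's swing; to be left alone

How it is judged:
By the outcome, as a careful person would: the job done as asked, in the order asked, and still so for the second after the job is handed in, with the robot touching nothing.
It also fails if it takes over 72 s, if anything falls off the work surface, if the arm or the gripper's body presses on something with over 40 N, if the wrist force passes 120 N, or if a joint passes its speed limit or range.

### The arm

A 6-joint arm with a two-finger parallel gripper is mounted at the origin on a cart in front of the work surface, level with it; the furniture and walls round the work are solid. World frame = base frame: x ahead of the robot, y to its left, z up, the work surface at z = 0. Lengths are in m, angles in rad, forces in N, time in s.
With the tool pointing down it reaches from about 0.3 to 0.95 m from the base axis. Payload 3.1 kg.
Tool frame: the origin (TCP) lies between the finger pads; the fingertips stand 14 mm ahead of it and the grasp point (between the pads) lies 5 mm behind it; z points along the fingers, y is the line along which they close (so a half turn about z gives the same grasp; the last joint's range is limited). The gripper opens to 85 mm and grips with 20 to 120 N. Pads are 22 mm wide; open, the fingers measure 114 mm over their backs; the gripper's body (76 mm by 85 mm) begins 54 mm behind the grasp point. The pads swing forward as they close: fully open they stand 13 mm farther back than shut.
Start: joints at [1.154, 0.308, 1.634, -0, 1.2, -0.07], TCP at [0.212, 0.588, 0.245] pointing down, gripper open.
Joint ranges: [-3.06, 3.06], [-0.79, 1.96], [0.05, 2.63], [-1.19, 4.34], [0.05, 2.64], [-2.94, 2.94]. Speed limits (rad/s): [2.79, 2.79, 3.14, 3.14, 3.14, 3.14].

### API

Orientations are given as [roll, pitch, yaw] about the fixed x, y, z axes, in that order (R = Rz(yaw) Ry(pitch) Rx(roll)).
In Python, from plant import sense, get_image, job_done, look_for, masks_of, spot_point gives the robot as it stands. The module is installed in compiled form; this text tells all that it offers.
- The arm moves only by the shell command python3 -m jog 'ROWS' [FORCE]. ROWS is JSON, a list of rows, each an object with "gripper": the closure, from 0 (fully open) to 1 (shut); "travel": the shift along the tool's x, y, z in cm, a list of three; "delta_rot": the turn, a rotation vector about the tool's x, y, z in degrees, a list of three. In form: [{"gripper": gripper, "travel": [dx, dy, dz], "delta_rot": [rx, ry, rz]}, ...]. A call has exactly 8 rows; each row shifts and turns the commanded pose from where the row before left it, along the tool's axes as they then stand; what a row does not reach is not made up. A row lasts 1/12 s, in which the tool goes at most 41.7 mm and 7.16 degrees, less where a joint would pass 70% of its speed; a pose out of reach is approached as far as the arm can. A call is refused whole if a number of a shift passes 4.17 or a number of a turn 7.16, either way. A call with a gripper value outside its range is refused whole. The fingers move at their own pace and stop on an object; FORCE is the grip in N (left out, the last holds). Time passes only in rows, so rows that do not move let the fingers close, or fill a call up. It gives the time, the measured TCP pose, the force, the opening and the grip force at its end, in the units of the state.
- sense(): the state, without advancing time (a new reading comes with each control period).
- get_image(name): name is "scene" or "top" or "wrist"; returns a dict with "color" (480x640x3 uint8, red, green, blue), "fov_y" (degrees; the focal length in pixels is half the picture's height over the tangent of half this angle, whatever the lens; pixels are square), "cx", "cy" (the principal point, pixels), "R" (3x3) and "t" (3): a world point X has camera coordinates R X + t; the wrist camera has in their place "hand_eye" (4x4, takes a point from camera to tool coordinates, whose origin is the TCP and whose axes are the flange's). Camera axes: x right, y down, z forward; pixel columns grow to the right and rows downward; lengths in m; the calibration is good to about 2 mm. A picture is of the moment at which its call begins: read the wrist's pose just before it. There is no depth.
- job_done(): hands the job in; it is judged then, once.
Trained networks look in the newest picture that a camera, given by its name, has taken for a name from the list of things; names that differ only in an ending like _2 or _b are one class to them, and where a whole thing is asked for, a point or a joint stands for the part that bears it (a point fixed in the world has none). Each returns a list of dicts, best first, with "p" (0 to 1); they miss things now and then, are a little off and sometimes report something else, mostly with a low value. They report only what shows in the picture. A call takes as long as a camera call.
- look_for(target, camera): "box" ([left, top, right, bottom] in pixels, round what is visible of it).
- masks_of(target, camera): "mask" (480x640 bool, what is visible of it) and "box" ([left, top, right, bottom] in pixels, round what is visible of it).
- spot_point(target, camera): "pixel" ([column, row] in pixels: a listed point, or the origin of a listed thing).
The state is a dict: "t": time; "qpos": joint angles; "joint_velocities": joint speeds; "effort": joint torques, N m; "tcp_pos": TCP position; "tool_rot": TCP orientation; "ft_force": force on the tool from outside, world axes, zero at the start; "moment": the same for the moment, N m; "grip_width": opening from 0.0 (shut) to 1.0 (fully open); "grip_force": force on a finger pad.
Only numpy, scipy, OpenCV 4.12 (cv2) and the standard library are available. Lean on these libraries where they do the work, as an engineer would, in place of code of your own. Each camera call takes 0.05 s, during which the arm holds its last target. There are 200 camera calls.

## Working session

There is one attempt and no reset: what is moved stays moved. The work goes in short steps, Python scripts to look and compute and a shell command to move; the robot and the scene stay as the last step left them, time stands still between calls to the robot, and variables do not carry over. Pictures are saved under pics/ and viewed, at most 10 in all, crops included, and the job is handed in when it is done.

```bash
mkdir -p pics
cat > h.py <<'E'
import numpy as np, cv2
from scipy.spatial.transform import Rotation as Ro
from scipy.optimize import least_squares
from plant import *
def cam(n):
    s=sense(); g=get_image(n)
    f=240/np.tan(np.radians(g['fov_y'])/2)
    if 'R' in g: R,t=np.array(g['R']),np.array(g['t'])
    else:
        H=np.array(g['hand_eye']); Rt=Ro.from_euler('xyz',s['tool_rot']).as_matrix()
        Rc=Rt@H[:3,:3]; p=Rt@H[:3,3]+s['tcp_pos']; R=Rc.T; t=-Rc.T@p
    return dict(img=g['color'],f=f,cx=g['cx'],cy=g['cy'],R=R,t=t)
def proj(c,X):
    P=np.atleast_2d(X)@c['R'].T+c['t']; return np.c_[c['cx']+c['f']*P[:,0]/P[:,2],c['cy']+c['f']*P[:,1]/P[:,2]]
def ray(c,px):
    d=c['R'].T@np.array([(px[0]-c['cx'])/c['f'],(px[1]-c['cy'])/c['f'],1]); return -c['R'].T@c['t'],d/np.linalg.norm(d)
def atz(c,px,z):
    o,d=ray(c,px); return o+d*(z-o[2])/d[2]
def tri(L):
    A=0;b=0
    for c,px in L:
        o,d=ray(c,px); M=np.eye(3)-np.outer(d,d); A=A+M; b=b+M@o
    return np.linalg.solve(A,b)
def save(n,im): cv2.imwrite('pics/'+n+'.png',im[:,:,::-1])
E
python3 - <<'E'
from h import *
import json
s=sense(); print({k:np.round(v,3).tolist() for k,v in s.items()})
T=['fixture','far_stop','right_stop','clamp_arm_hinge','bench_block','lever_hinge','lever_grip','foot_face','tea_glass','burr_box','wax_lump']
pts={}
cs={n:cam(n) for n in('scene','top','wrist')}
for n,c in cs.items():
    save(n,c['img']); print(n,'pos',(-c['R'].T@c['t']).round(3),c['f'])
for t in T:
    L=[]
    for n in ('scene','top','wrist'):
        r=spot_point(t,n)
        if r and r[0]['p']>.3: L.append((cs[n],r[0]['pixel'])); print(t,n,np.round(r[0]['pixel'],1),round(r[0]['p'],2))
    if len(L)>1:
        X=tri(L); print('   ',t,X.round(4),[np.round(np.linalg.norm(proj(c,X)[0]-p),1) for c,p in L])
print(sense()['t'])
v=np.hstack([cs['scene']['img'],cs['top']['img']]); v=cv2.resize(v,(800,300)); save('both',v)
E
```

```text
{'t': 0.0, 'qpos': [1.154, 0.309, 1.635, -0.0, 1.2, -0.07], 'joint_velocities': [-0.0, 0.0, -0.002, 0.001, 0.0, -0.002], 'effort': [0.001, -41.525, -27.666, -0.0, 0.01, -0.0], 'tcp_pos': [0.212, 0.587, 0.244], 'tool_rot': [-3.139, -0.0, 2.795], 'ft_force': [-0.857, -0.852, -0.577], 'moment': [-0.035, -0.001, 0.042], 'grip_force': 0.0, 'grip_width': 1.004}
scene pos [-0.045 -0.791  0.694] 509.15080266912116
top pos [ 0.439 -0.102  1.176] 534.8293395952792
wrist pos [0.135 0.614 0.374] 395.5586247878713
fixture scene [283.3 265.5] 0.98
fixture top [242.6 245.8] 0.56
    fixture [ 0.546   0.0285 -0.0068] [np.float64(0.9), np.float64(1.0)]
far_stop scene [298.2 254. ] 0.91
far_stop top [242.4 227.1] 0.78
    far_stop [0.5875 0.0261 0.0094] [np.float64(0.0), np.float64(0.0)]
right_stop scene [289.8 263.9] 0.81
right_stop top [260.6 250.2] 0.95
    right_stop [ 0.5337 -0.0139  0.0256] [np.float64(0.8), np.float64(0.9)]
clamp_arm_hinge scene [302.1 265.5] 0.88
clamp_arm_hinge top [270.4 246.3] 0.62
    clamp_arm_hinge [ 0.5454 -0.0376  0.0279] [np.float64(1.1), np.float64(1.2)]
bench_block 
[... 185 characters left out ...]
 [286.7 249.4] 0.68
    lever_hinge [ 0.534  -0.0714  0.0531] [np.float64(0.2), np.float64(0.2)]
lever_grip scene [306.  220.6] 0.86
lever_grip top [294.4 245.5] 0.68
    lever_grip [ 0.5281 -0.087   0.1746] [np.float64(2.0), np.float64(2.2)]
foot_face top [254.5 239.3] 0.38
tea_glass scene [397.4 363.3] 0.57
tea_glass top [422.6 260.9] 0.82
    tea_glass [ 0.5101 -0.3697 -0.0016] [np.float64(1.4), np.float64(1.2)]
burr_box scene [346.2 270.6] 0.58
burr_box top [294.1 202.4] 0.59
    burr_box [ 0.6439 -0.0862 -0.0057] [np.float64(0.4), np.float64(0.4)]
wax_lump scene [302.6 308. ] 0.53
wax_lump top [308. 273.] 0.76
    wax_lump [ 0.4864 -0.1165 -0.0155] [np.float64(0.5), np.float64(0.5)]
1.8
```

View pics/scene.png

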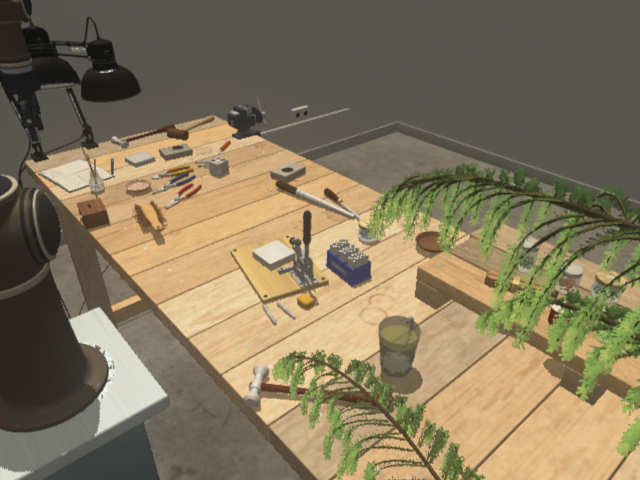

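View pics/top.png

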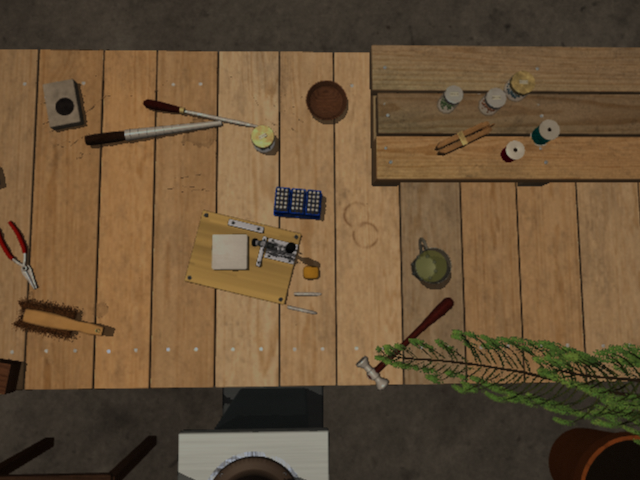

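The top view (up = +x, left = +y) shows the board around (243,255), turned about -0.22 rad. The block is at (229,252), the clamp at (275,250) with its lever knob at (290,246), the wax at (311,271) and the punches at (305,295-310). I'll move the wrist camera over the fixture.

```bash
R='{"gripper":0,"travel":[-3.2,-2.5,-0.4],"delta_rot":[0,0,-0.4]}'; 
python3 -m jog '[{"gripper":0,"travel":[-3.2,-2.5,-0.4],"delta_rot":[0,0,-0.4]},{"gripper":0,"travel":[-3.2,-2.5,-0.4],"delta_rot":[0,0,-0.4]},{"gripper":0,"travel":[-3.2,-2.5,-0.4],"delta_rot":[0,0,-0.4]},{"gripper":0,"travel":[-3.2,-2.5,-0.4],"delta_rot":[0,0,-0.4]},{"gripper":0,"travel":[-3.2,-2.5,-0.4],"delta_rot":[0,0,-0.4]},{"gripper":0,"travel":[-3.2,-2.5,-0.4],"delta_rot":[0,0,-0.4]},{"gripper":0,"travel":[-3.2,-2.5,-0.4],"delta_rot":[0,0,-0.4]},{"gripper":0,"travel":[-3.2,-2.5,-0.4],"delta_rot":[0,0,-0.4]}]'
python3 -m jog '[{"gripper":0,"travel":[-3.2,-2.5,-0.4],"delta_rot":[0,0,-0.4]},{"gripper":0,"travel":[-3.2,-2.5,-0.4],"delta_rot":[0,0,-0.4]},{"gripper":0,"travel":[-3.2,-2.5,-0.4],"delta_rot":[0,0,-0.4]},{"gripper":0,"travel":[-3.2,-2.5,-0.4],"delta_rot":[0,0,-0.4]},{"gripper":0,"travel":[-3.2,-2.5,-0.4],"delta_rot":[0,0,-0.4]},{"gripper":0,"travel":[-3.2,-2.5,-0.4],"delta_rot":[0,0,-0.4]},{"gripper":0,"travel":[-3.2,-2.5,-0.4],"delta_rot":[0,0,-0.4]},{"gripper":0,"travel":[0,0,0],"delta_rot":[0,0,0]}]'
```

```text
t: 2.47
tcp_pos: [0.3926, 0.3153, 0.2778]
tool_rot: [3.141, 0.001, 2.851]
ft_force: [0.4, 0.6, -0.1]
grip_width: 1.002
grip_force: 0.0
t: 3.13
tcp_pos: [0.5656, 0.0827, 0.3066]
tool_rot: [-3.14, 0.006, 2.894]
ft_force: [0.1, 0.7, -0.1]
grip_width: 1.001
grip_force: 0.0
```

Run:
```python
from h import *
c=cam('wrist'); save('w1',c['img'])
print('cam',(-c['R'].T@c['t']).round(3),c['R'][2].round(2))
for t in ['fixture','far_stop','right_stop','clamp_arm_hinge','bench_block','lever_hinge','lever_grip','foot_face']:
    r=spot_point(t,'wrist')
    z={'fixture':0,'far_stop':.022,'right_stop':.022,'clamp_arm_hinge':.046,'bench_block':.012,'lever_hinge':.065,'lever_grip':.17,'foot_face':.1}[t]
    if r: print(t,np.round(r[0]['pixel'],1),round(r[0]['p'],2),atz(c,r[0]['pixel'],z).round(4))
```

```text
cam [0.485 0.102 0.436] [ 0.31 -0.08 -0.95]
far_stop [268.9 214.9] 0.61 [0.5797 0.0231 0.022 ]
right_stop [223.3 181.3] 0.78 [ 0.533  -0.0131  0.022 ]
clamp_arm_hinge [193.9 196.8] 0.89 [ 0.5379 -0.04    0.046 ]
bench_block [285.4 162.9] 0.55 [0.5316 0.0543 0.012 ]
lever_hinge [148.2 206.9] 0.79 [ 0.5339 -0.0792  0.065 ]
lever_grip [ 78.7 238.9] 0.79 [ 0.5299 -0.0846  0.17  ]
foot_face [219.4 206.1] 0.81 [ 0.5438 -0.0017  0.1   ]
```

View pics/w1.png

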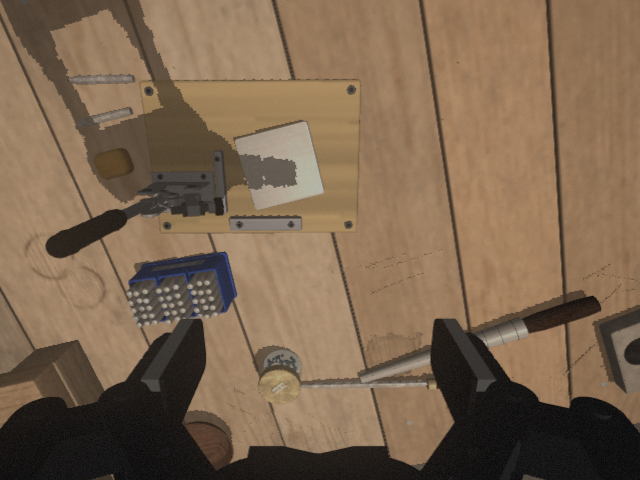

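The board's corners are at (141,81), (360,79) and (356,233). The block's top corners are at (234,137), (305,121), (324,190) and (258,209), and the lever grip's end is at (62,244). I'll fit the poses from these.

Run:
```python
from h import *
c=cam('wrist')
def fit(pts,px,g):
    pts=np.array(pts,float);px=np.array(px,float)
    def W(q):
        cz,sz=np.cos(q[2]),np.sin(q[2]); return np.c_[q[0]+cz*pts[:,0]-sz*pts[:,1],q[1]+sz*pts[:,0]+cz*pts[:,1],pts[:,2]]
    r=least_squares(lambda q:(proj(c,W(q))-px).ravel(),g); print(r.x.round(4),r.fun.round(1)); return r.x
F=fit([[-.102,-.117,.012],[-.102,.105,.012],[.058,.105,.012],[.0375,.004,.022],[-.001,-.0375,.022]],[[141,81],[360,79],[356,233],[265.5,219],[223,181]],[.54,.03,-.25])
h=.0375
B=fit([[-h,-h,.03],[-h,h,.03],[h,h,.03],[h,-h,.03]],[[234,137],[305,121],[324,190],[258,209]],[.53,.05,-.1])
d=B[:2]-F[:2];cz,sz=np.cos(F[2]),np.sin(F[2])
print('block in fixture',(cz*d[0]+sz*d[1]).round(4),(-sz*d[0]+cz*d[1]).round(4),B[2]-F[2])
p=sense(); d=p['tcp_pos'][:2]-F[:2]
print('tcp in fixture',(cz*d[0]+sz*d[1]).round(4),(-sz*d[0]+cz*d[1]).round(4),p['tcp_pos'][2],p['tool_rot'], 'rel yaw',p['tool_rot'][2]-np.pi-F[2])
# lever: angle from grip pixel
for v in np.arange(0,.3,.05):
    e=1.6-v; y=-.1007-np.cos(e)*.124; z=.0648+.124*np.sin(e); X=[F[0]+cz*.01-sz*y,F[1]+sz*.01+cz*y,z]; print(v,proj(c,X).round(0))
m=masks_of('bench_block','wrist')
if m:
    mm=m[0]['mask'].astype(np.uint8); k=max(cv2.findContours(mm,0,2)[0],key=cv2.contourArea); print(m[0]['p'],cv2.boxPoints(cv2.minAreaRect(k)).round(0).tolist())
```

```text
[ 0.5381  0.0314 -0.2367] [-3.1 -1.1  1.8  0.2  1.1  0.4 -0.5 -0.7  0.8  1.9]
[0.5241 0.0585 0.0178] [-0.7  1.3  1.2 -2.9  1.3  1.5 -1.8  0.5]
block in fixture -0.02 0.0231 0.254567387069841
tcp in fixture 0.0081 0.0619 0.3052730367096971 [ 3.14157577e+00 -1.34958661e-04  2.90130938e+00] rel yaw -0.0035446510762471017
0.0 [[ 78. 244.]]
0.05 [[ 68. 244.]]
0.1 [[ 59. 244.]]
0.15000000000000002 [[ 50. 244.]]
0.2 [[ 42. 244.]]
0.25 [[ 34. 243.]]
0.84 [[228.0, 147.0], [301.0, 128.0], [319.0, 201.0], [246.0, 220.0]]
```

```bash
python3 -m jog '[{"gripper":0.5,"travel":[1.2,-0.5,2.5],"delta_rot":[0,0,0]},{"gripper":0.5,"travel":[1.2,-0.5,2.5],"delta_rot":[0,0,0]},{"gripper":0.5,"travel":[1.2,-0.5,2.5],"delta_rot":[0,0,0]},{"gripper":0.5,"travel":[1.2,-0.5,2.5],"delta_rot":[0,0,0]},{"gripper":0.5,"travel":[1.2,-0.5,2.5],"delta_rot":[0,0,0]},{"gripper":0.5,"travel":[1.2,-0.5,2.5],"delta_rot":[0,0,0]},{"gripper":0.5,"travel":[1.2,-0.5,2.5],"delta_rot":[0,0,0]},{"gripper":0.5,"travel":[1.2,-0.5,2.5],"delta_rot":[0,0,0]}]'
python3 -m jog '[{"gripper":0.5,"travel":[0,0,1.3],"delta_rot":[0,0,0]},{"gripper":0.5,"travel":[0,0,1.3],"delta_rot":[0,0,0]},{"gripper":0.5,"travel":[0,0,1.3],"delta_rot":[0,0,0]},{"gripper":0.5,"travel":[0,0,1.2],"delta_rot":[0,0,0]},{"gripper":0.5,"travel":[0,0,1],"delta_rot":[0,0,0]},{"gripper":0.5,"travel":[0,0,0.7],"delta_rot":[0,0,0]},{"gripper":0.5,"travel":[0,0,0.4],"delta_rot":[0,0,0]},{"gripper":0.5,"travel":[0,0,0],"delta_rot":[0,0,0]}]'
cat >> h.py <<'E'
F=np.array([.5381,.0314,-.2367])
def fx(X):
    d=np.array(X[:2])-F[:2];c,s=np.cos(F[2]),np.sin(F[2]); return np.array([c*d[0]+s*d[1],-s*d[0]+c*d[1]])
def st():
    s=sense(); c,n=np.cos(F[2]),np.sin(F[2]); f=s['ft_force']
    print('tcp fix',fx(s['tcp_pos']).round(4),s['tcp_pos'][2].round(4),'rot',np.round(s['tool_rot'],3),'relyaw',round(s['tool_rot'][2]-np.pi-F[2],3),'f fix',np.round([c*f[0]+n*f[1],-n*f[0]+c*f[1],f[2]],1),'w',round(float(s['grip_width']),3),'t',s['t'])
E
python3 -c "
from h import *
st()"
```

```text
t: 4.35
tcp_pos: [0.4578, 0.0731, 0.1046]
tool_rot: [3.141, 0.001, 2.9]
ft_force: [0.3, -0.8, -0.2]
grip_width: 0.499
grip_force: 0.0
t: 5.02
tcp_pos: [0.4578, 0.0729, 0.0326]
tool_rot: [-3.141, -0.001, 2.9]
ft_force: [-0.6, 0.6, -0.6]
grip_width: 0.499
grip_force: 0.0
tcp fix [-0.0878  0.0215] 0.0326 rot [-3.141e+00 -1.000e-03  2.900e+00] relyaw -0.005 f fix [-0.7  0.5 -0.6] w 0.499 t 5.0167
```

```bash
python3 -m jog '[{"gripper":0.5,"travel":[-0.6,0,0.2],"delta_rot":[0,0,0]},{"gripper":0.5,"travel":[-0.5,0,0],"delta_rot":[0,0,0]},{"gripper":0.5,"travel":[-0.5,0,0],"delta_rot":[0,0,0]},{"gripper":0.5,"travel":[-0.4,0,0],"delta_rot":[0,0,0]},{"gripper":0.5,"travel":[-0.4,0,0],"delta_rot":[0,0,0]},{"gripper":0.5,"travel":[-0.4,0,0],"delta_rot":[0,0,0]},{"gripper":0.5,"travel":[-0.4,0,0],"delta_rot":[0,0,0]},{"gripper":0.5,"travel":[-0.2,0,0],"delta_rot":[0,0,0]}]'
python3 -c "
from h import *
st()"
```

```text
t: 5.68
tcp_pos: [0.488, 0.0658, 0.0309]
tool_rot: [-3.141, -0.009, 2.899]
ft_force: [-6.7, 4.8, 4.2]
grip_width: 0.498
grip_force: 3.8
tcp fix [-0.0568  0.0216] 0.0309 rot [-3.141 -0.009  2.899] relyaw -0.006 f fix [-7.6  3.1  4.2] w 0.498 t 5.6833
```

```bash
python3 -m jog '[{"gripper":0.5,"travel":[-0.1,0,0],"delta_rot":[0,0,0]},{"gripper":0.5,"travel":[-0.1,0,0],"delta_rot":[0,0,0]},{"gripper":0.5,"travel":[-0.1,0,0],"delta_rot":[0,0,0]},{"gripper":0.5,"travel":[-0.1,0,0],"delta_rot":[0,0,0]},{"gripper":0.5,"travel":[-0.1,0,0],"delta_rot":[0,0,0]},{"gripper":0.5,"travel":[-0.1,0,0],"delta_rot":[0,0,0]},{"gripper":0.5,"travel":[0,0,0],"delta_rot":[0,0,0]},{"gripper":0.5,"travel":[0,0,0],"delta_rot":[0,0,0]}]'
python3 - <<'E'
from h import *
st(); c=cam('wrist'); save('w2',c['img'])
E
```

```text
t: 6.35
tcp_pos: [0.494, 0.0644, 0.0309]
tool_rot: [3.142, -0.008, 2.899]
ft_force: [-4.9, 5.7, 3.9]
grip_width: 0.501
grip_force: 3.6
tcp fix [-0.0506  0.0218] 0.0309 rot [ 3.142 -0.008  2.899] relyaw -0.006 f fix [-6.1  4.4  3.9] w 0.501 t 6.35
```

View pics/w2.png

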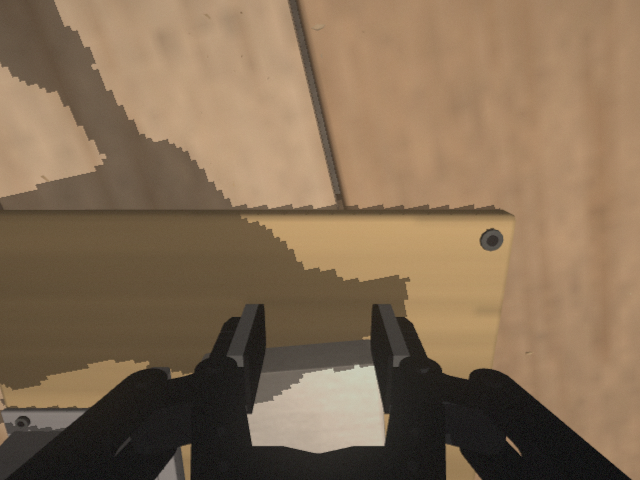

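Block seen between the pads, its near edge running (265,348)-(370,338): still turned a little, touched by the +y finger only. I'll keep pushing.

```bash
python3 -m jog '[{"gripper":0.5,"travel":[-0.1,0,0],"delta_rot":[0,0,0]},{"gripper":0.5,"travel":[-0.1,0,0],"delta_rot":[0,0,0]},{"gripper":0.5,"travel":[-0.1,0,0],"delta_rot":[0,0,0]},{"gripper":0.5,"travel":[-0.1,0,0],"delta_rot":[0,0,0]},{"gripper":0.5,"travel":[-0.1,0,0],"delta_rot":[0,0,0]},{"gripper":0.5,"travel":[0,0,0],"delta_rot":[0,0,0]},{"gripper":0.5,"travel":[0,0,0],"delta_rot":[0,0,0]},{"gripper":0.5,"travel":[0,0,0],"delta_rot":[0,0,0]}]'
python3 - <<'E'
from h import *
st()
E
```

```text
t: 7.07
tcp_pos: [0.4992, 0.0632, 0.0309]
tool_rot: [3.141, -0.007, 2.899]
ft_force: [-5.3, 5.0, 3.9]
grip_width: 0.503
grip_force: 3.2
tcp fix [-0.0453  0.0218] 0.0309 rot [ 3.141 -0.007  2.899] relyaw -0.006 f fix [-6.3  3.6  3.9] w 0.503 t 7.0667
```

```bash
python3 -m jog '[{"gripper":0.5,"travel":[-0.1,0,0],"delta_rot":[0,0,0]},{"gripper":0.5,"travel":[-0.1,0,0],"delta_rot":[0,0,0]},{"gripper":0.5,"travel":[-0.1,0,0],"delta_rot":[0,0,0]},{"gripper":0.5,"travel":[-0.1,0,0],"delta_rot":[0,0,0]},{"gripper":0.5,"travel":[0,0,0],"delta_rot":[0,0,0]},{"gripper":0.5,"travel":[0,0,0],"delta_rot":[0,0,0]},{"gripper":0.5,"travel":[0,0,0],"delta_rot":[0,0,0]},{"gripper":0.5,"travel":[0,0,0],"delta_rot":[0,0,0]}]'
python3 - <<'E'
from h import *
st()
E
```

```text
t: 7.73
tcp_pos: [0.5032, 0.0623, 0.0309]
tool_rot: [3.141, -0.007, 2.899]
ft_force: [-4.0, 5.1, 3.1]
grip_width: 0.499
grip_force: 3.1
tcp fix [-0.0411  0.0218] 0.0309 rot [ 3.141 -0.007  2.899] relyaw -0.006 f fix [-5.1  4.   3.1] w 0.499 t 7.7333
```

Run:
```python
from h import *
c=cam('wrist'); im=c['img'].copy(); s=sense()
co,si=np.cos(F[2]),np.sin(F[2])
def w(x,y,z): return [F[0]+co*x-si*y,F[1]+si*x+co*y,z]
h=.0375
def poly(P,col): cv2.polylines(im,[np.int32(proj(c,[w(*p) for p in P]))],True,col,1)
for z,col in((.012,(255,0,0)),(.03,(0,255,0))): poly([(-h,-h,z),(-h,h,z),(h,h,z),(h,-h,z)],col)
poly([(-.102,-.117,.012),(-.102,.105,.012),(.058,.105,.012),(.058,-.117,.012)],(0,0,255))
poly([(-.034,-.0375,.022),(.032,-.0375,.022)],(255,0,255))
t=cam('top'); a=im; b=cv2.resize(t['img'][200:312,180:330],(600,448),interpolation=cv2.INTER_CUBIC)
for z,col in((.03,(0,255,0)),): cv2.polylines(b,[np.int32((proj(t,[w(*p) for p in [(-h,-h,z),(-h,h,z),(h,h,z),(h,-h,z)]])-[180,200])*4)],True,col,1)
cv2.polylines(b,[np.int32((proj(t,[w(*p) for p in [(-.102,-.117,.012),(-.102,.105,.012),(.058,.105,.012),(.058,-.117,.012)]])-[180,200])*4)],True,(0,0,255),1)
o=np.zeros((600,800,3),np.uint8); o[:300,:400]=cv2.resize(im,(400,300)); o[:300,400:]=cv2.resize(b,(400,300)); o[300:,:]=cv2.resize(im[255:480],(800,300))
save('o3',o)
```

```text
(no output)
```

View pics/o3.png

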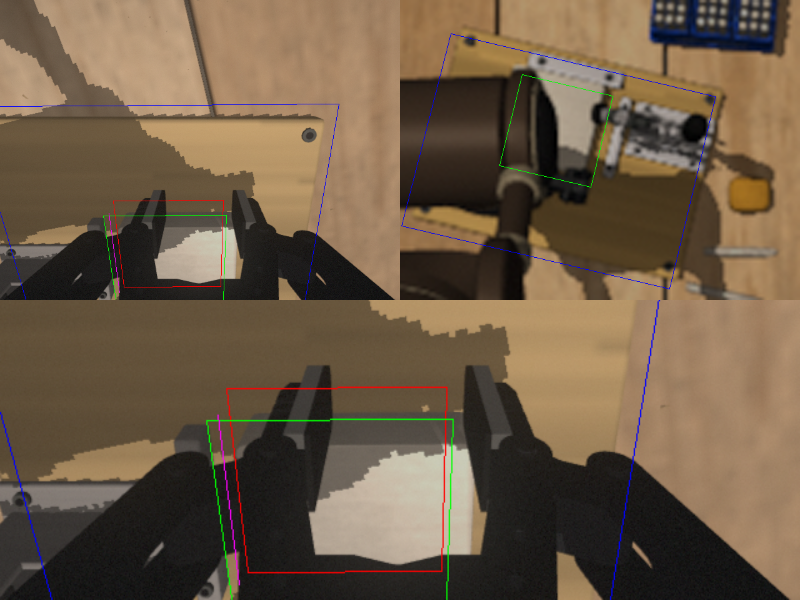

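The overlay shows my fixture fit is about 8 mm off. The first picture was taken while the arm was still settling: true F ≈ (0.543, 0.024). The block's near edge now looks parallel to the fixture. I'll correct the fit and press until the force rises.

```bash
sed -i 's/^F=.*/F=np.array([.5432,.0244,-.2367])/' h.py
python3 -m jog '[{"gripper":0.5,"travel":[-0.1,0,0],"delta_rot":[0,0,0]},{"gripper":0.5,"travel":[-0.1,0,0],"delta_rot":[0,0,0]},{"gripper":0.5,"travel":[0,0,0],"delta_rot":[0,0,0]},{"gripper":0.5,"travel":[0,0,0],"delta_rot":[0,0,0]},{"gripper":0.5,"travel":[0,0,0],"delta_rot":[0,0,0]},{"gripper":0.5,"travel":[0,0,0],"delta_rot":[0,0,0]},{"gripper":0.5,"travel":[0,0,0],"delta_rot":[0,0,0]},{"gripper":0.5,"travel":[0,0,0],"delta_rot":[0,0,0]}]'
python3 - <<'E'
from h import *
st()
E
```

```text
t: 8.5
tcp_pos: [0.5037, 0.0621, 0.0308]
tool_rot: [-3.142, -0.01, 2.899]
ft_force: [-7.5, 5.9, 7.1]
grip_width: 0.499
grip_force: 4.6
tcp fix [-0.0473  0.0274] 0.0308 rot [-3.142 -0.01   2.899] relyaw -0.006 f fix [-8.6  4.   7.1] w 0.499 t 8.5
```

```bash
python3 -m jog '[{"gripper":0.5,"travel":[-0.1,0,0],"delta_rot":[0,0,0]},{"gripper":0.5,"travel":[-0.1,0,0],"delta_rot":[0,0,0]},{"gripper":0.5,"travel":[-0.1,0,0],"delta_rot":[0,0,0]},{"gripper":0.5,"travel":[0,0,0],"delta_rot":[0,0,0]},{"gripper":0.5,"travel":[0,0,0],"delta_rot":[0,0,0]},{"gripper":0.5,"travel":[0,0,0],"delta_rot":[0,0,0]},{"gripper":0.5,"travel":[0,0,0],"delta_rot":[0,0,0]},{"gripper":0.5,"travel":[0,0,0],"delta_rot":[0,0,0]}]'
python3 - <<'E'
from h import *
st()
c=cam('wrist'); im=c['img'].copy()
t=cam('top')
co,si=np.cos(F[2]),np.sin(F[2])
def w(x,y,z): return [F[0]+co*x-si*y,F[1]+si*x+co*y,z]
h=.0375
b=cv2.resize(t['img'][200:312,180:330],(600,448),interpolation=cv2.INTER_CUBIC)
for P,col in (([(-h,-h,.03),(-h,h,.03),(h,h,.03),(h,-h,.03)],(0,255,0)),([(-.102,-.117,.012),(-.102,.105,.012),(.058,.105,.012),(.058,-.117,.012)],(0,0,255))):
    cv2.polylines(im,[np.int32(proj(c,[w(*p) for p in P]))],True,col,1)
    cv2.polylines(b,[np.int32((proj(t,[w(*p) for p in P])-[180,200])*4)],True,col,1)
o=np.zeros((600,800,3),np.uint8); o[:300,:400]=cv2.resize(im,(400,300)); o[:300,400:]=cv2.resize(b,(400,300)); o[300:,:]=cv2.resize(im[180:405],(800,300))
save('o4',o)
E
```

```text
t: 9.17
tcp_pos: [0.5037, 0.0617, 0.0304]
tool_rot: [-3.14, -0.016, 2.898]
ft_force: [-12.8, 7.1, 10.8]
grip_width: 0.496
grip_force: 7.2
tcp fix [-0.0471  0.027 ] 0.0304 rot [-3.14  -0.016  2.898] relyaw -0.007 f fix [-14.1   3.9  10.8] w 0.496 t 9.1667
```

View pics/o4.png

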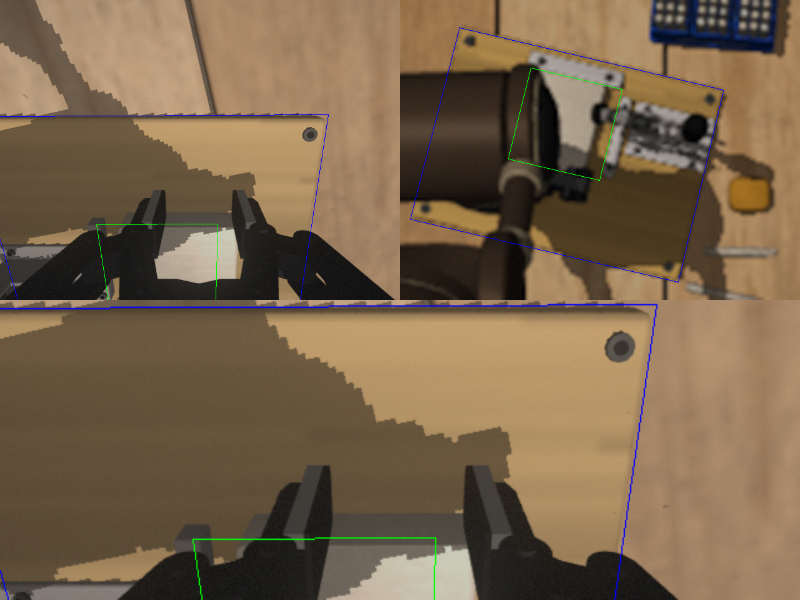

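Now F fits the board. The block's near edge lies on the home line, and the block sits about 20 mm left of home in +y. Next I back off and go round to the +y side with a quarter turn.

```bash
python3 -m jog '[{"gripper":0.5,"travel":[1.5,0,0],"delta_rot":[0,0,0]},{"gripper":0.5,"travel":[1.5,0,0],"delta_rot":[0,0,0]},{"gripper":0.5,"travel":[0,0,-3],"delta_rot":[0,0,0]},{"gripper":0.5,"travel":[0,0,-3],"delta_rot":[0,0,0]},{"gripper":0.5,"travel":[-2.2,2,-1],"delta_rot":[0,0,0]},{"gripper":0.5,"travel":[-2.2,2,0],"delta_rot":[0,0,0]},{"gripper":0.5,"travel":[-2.2,2,0],"delta_rot":[0,0,0]},{"gripper":0.5,"travel":[-0.8,0,0],"delta_rot":[0,0,7]}]'
python3 -m jog '[{"gripper":0.5,"travel":[0,0,0],"delta_rot":[0,0,7]},{"gripper":0.5,"travel":[0,0,0],"delta_rot":[0,0,7]},{"gripper":0.5,"travel":[0,0,0],"delta_rot":[0,0,7]},{"gripper":0.5,"travel":[0,0,0],"delta_rot":[0,0,7]},{"gripper":0.5,"travel":[0,0,0],"delta_rot":[0,0,7]},{"gripper":0.5,"travel":[0,0,0],"delta_rot":[0,0,7]},{"gripper":0.5,"travel":[0,0,0],"delta_rot":[0,0,7]},{"gripper":0.5,"travel":[0,0,0],"delta_rot":[0,0,7]}]'
python3 -m jog '[{"gripper":0.5,"travel":[0,0,0],"delta_rot":[0,0,7]},{"gripper":0.5,"travel":[0,0,0],"delta_rot":[0,0,7]},{"gripper":0.5,"travel":[0,0,0],"delta_rot":[0,0,7]},{"gripper":0.5,"travel":[0,0,0],"delta_rot":[0,0,5.6]},{"gripper":0.5,"travel":[0,0,0],"delta_rot":[0,0,0]},{"gripper":0.5,"travel":[0,0,0],"delta_rot":[0,0,0]},{"gripper":0.5,"travel":[0,0,0],"delta_rot":[0,0,0]},{"gripper":0.5,"travel":[0,0,0],"delta_rot":[0,0,0]}]'
python3 -c "
from h import *
st();print(sense()['qpos'])"
```

```text
t: 9.93
tcp_pos: [0.5735, 0.1099, 0.1037]
tool_rot: [3.137, 0.007, 2.777]
ft_force: [0.6, 0.5, 0.8]
grip_width: 0.5
grip_force: 0.0
t: 10.6
tcp_pos: [0.5684, 0.1074, 0.1016]
tool_rot: [3.141, 0.0, 1.794]
ft_force: [-0.1, -0.0, 0.3]
grip_width: 0.494
grip_force: 0.0
t: 11.27
tcp_pos: [0.5679, 0.1075, 0.1013]
tool_rot: [3.141, -0.0, 1.337]
ft_force: [0.4, 0.0, -0.9]
grip_width: 0.503
grip_force: 0.0
tcp fix [0.0045 0.0866] 0.1013 rot [ 3.141 -0.     1.337] relyaw -1.568 f fix [ 0.3  0.1 -0.9] w 0.503 t 11.2667
[1.11811409e-01 3.95035721e-01 1.84301145e+00 1.75797054e-05
 9.03421455e-01 3.45513951e-01]
```

```bash
python3 -m jog '[{"gripper":0.5,"travel":[0,-0.5,1.5],"delta_rot":[0,0,0]},{"gripper":0.5,"travel":[0,-0.5,1.5],"delta_rot":[0,0,0]},{"gripper":0.5,"travel":[0,0,1.5],"delta_rot":[0,0,0]},{"gripper":0.5,"travel":[0,0,1.3],"delta_rot":[0,0,0]},{"gripper":0.5,"travel":[0,0,0.8],"delta_rot":[0,0,0]},{"gripper":0.5,"travel":[0,0,0.5],"delta_rot":[0,0,0]},{"gripper":0.5,"travel":[0,0,0],"delta_rot":[0,0,0]},{"gripper":0.5,"travel":[-0.4,0,0],"delta_rot":[0,0,0]}]'
python3 -m jog '[{"gripper":0.5,"travel":[-0.4,0,0],"delta_rot":[0,0,0]},{"gripper":0.5,"travel":[-0.4,0,0],"delta_rot":[0,0,0]},{"gripper":0.5,"travel":[-0.3,0,0],"delta_rot":[0,0,0]},{"gripper":0.5,"travel":[-0.3,0,0],"delta_rot":[0,0,0]},{"gripper":0.5,"travel":[-0.3,0,0],"delta_rot":[0,0,0]},{"gripper":0.5,"travel":[-0.3,0,0],"delta_rot":[0,0,0]},{"gripper":0.5,"travel":[-0.3,0,0],"delta_rot":[0,0,0]},{"gripper":0.5,"travel":[-0.3,0,0],"delta_rot":[0,0,0]}]'
python3 -c "
from h import *
st()"
```

```text
t: 11.93
tcp_pos: [0.5577, 0.1063, 0.0304]
tool_rot: [3.141, -0.0, 1.336]
ft_force: [1.3, 0.1, -0.2]
grip_width: 0.503
grip_force: 0.0
t: 12.6
tcp_pos: [0.5515, 0.0822, 0.0306]
tool_rot: [3.141, -0.003, 1.334]
ft_force: [0.2, 7.2, -0.6]
grip_width: 0.5
grip_force: 3.3
tcp fix [-0.0055  0.0581] 0.0306 rot [ 3.141e+00 -3.000e-03  1.334e+00] relyaw -1.571 f fix [-1.5  7.  -0.6] w 0.5 t 12.6
```

Contact is made and the block is sliding. About 10 mm is left.

```bash
python3 -m jog '[{"gripper":0.5,"travel":[-0.2,0,0],"delta_rot":[0,0,0]},{"gripper":0.5,"travel":[-0.2,0,0],"delta_rot":[0,0,0]},{"gripper":0.5,"travel":[-0.1,0,0],"delta_rot":[0,0,0]},{"gripper":0.5,"travel":[-0.1,0,0],"delta_rot":[0,0,0]},{"gripper":0.5,"travel":[-0.1,0,0],"delta_rot":[0,0,0]},{"gripper":0.5,"travel":[-0.1,0,0],"delta_rot":[0,0,0]},{"gripper":0.5,"travel":[0,0,0],"delta_rot":[0,0,0]},{"gripper":0.5,"travel":[0,0,0],"delta_rot":[0,0,0]}]'
python3 -c "
from h import *
st()"
python3 -m jog '[{"gripper":0.5,"travel":[-0.1,0,0],"delta_rot":[0,0,0]},{"gripper":0.5,"travel":[-0.1,0,0],"delta_rot":[0,0,0]},{"gripper":0.5,"travel":[-0.1,0,0],"delta_rot":[0,0,0]},{"gripper":0.5,"travel":[0,0,0],"delta_rot":[0,0,0]},{"gripper":0.5,"travel":[0,0,0],"delta_rot":[0,0,0]},{"gripper":0.5,"travel":[0,0,0],"delta_rot":[0,0,0]},{"gripper":0.5,"travel":[0,0,0],"delta_rot":[0,0,0]},{"gripper":0.5,"travel":[0,0,0],"delta_rot":[0,0,0]}]'
python3 -c "
from h import *
st()"
```

```text
t: 13.27
tcp_pos: [0.5496, 0.0746, 0.0306]
tool_rot: [3.141, -0.003, 1.334]
ft_force: [-0.2, 6.1, 0.7]
grip_width: 0.498
grip_force: 3.0
tcp fix [-0.0056  0.0503] 0.0306 rot [ 3.141e+00 -3.000e-03  1.334e+00] relyaw -1.571 f fix [-1.6  5.9  0.7] w 0.498 t 13.2667
t: 13.93
tcp_pos: [0.5493, 0.0727, 0.0306]
tool_rot: [3.141, -0.005, 1.333]
ft_force: [0.5, 9.4, 0.0]
grip_width: 0.5
grip_force: 4.6
tcp fix [-0.0054  0.0483] 0.0306 rot [ 3.141 -0.005  1.333] relyaw -1.572 f fix [-1.7  9.3  0. ] w 0.5 t 13.9333
```

```bash
python3 -m jog '[{"gripper":0.5,"travel":[-0.1,0,0],"delta_rot":[0,0,0]},{"gripper":0.5,"travel":[-0.1,0,0],"delta_rot":[0,0,0]},{"gripper":0.5,"travel":[-0.1,0,0],"delta_rot":[0,0,0]},{"gripper":0.5,"travel":[0,0,0],"delta_rot":[0,0,0]},{"gripper":0.5,"travel":[0,0,0],"delta_rot":[0,0,0]},{"gripper":0.5,"travel":[0,0,0],"delta_rot":[0,0,0]},{"gripper":0.5,"travel":[0,0,0],"delta_rot":[0,0,0]},{"gripper":0.5,"travel":[0,0,0],"delta_rot":[0,0,0]}]'
python3 -c "
from h import *
st()"
python3 -m jog '[{"gripper":0.5,"travel":[1,0,0],"delta_rot":[0,0,0]},{"gripper":0.5,"travel":[2,0,0],"delta_rot":[0,0,0]},{"gripper":0.5,"travel":[1,0,-2],"delta_rot":[0,0,0]},{"gripper":0.5,"travel":[0,0,-3.5],"delta_rot":[0,0,0]},{"gripper":0.5,"travel":[0,0,-3.5],"delta_rot":[0,0,0]},{"gripper":0.5,"travel":[-1,0,-3],"delta_rot":[0,0,0]},{"gripper":0.5,"travel":[-2,0,-3],"delta_rot":[0,0,0]},{"gripper":0.5,"travel":[-2,0,-3],"delta_rot":[0,0,0]}]'
python3 -m jog '[{"gripper":1,"travel":[-3,0,0],"delta_rot":[0,0,0]},{"gripper":1,"travel":[-2,0,0],"delta_rot":[0,0,0]},{"gripper":1,"travel":[0,0,0],"delta_rot":[0,0,0]},{"gripper":1,"travel":[0,0,0],"delta_rot":[0,0,0]},{"gripper":1,"travel":[0,0,0],"delta_rot":[0,0,0]},{"gripper":1,"travel":[0,0,0],"delta_rot":[0,0,0]},{"gripper":1,"travel":[0,0,0],"delta_rot":[0,0,0]},{"gripper":1,"travel":[0,0,0],"delta_rot":[0,0,0]}]'
python3 - <<'E'
from h import *
st(); c=cam('wrist'); im=c['img']; save('w5raw',im)
t=cam('top'); save('t5raw',t['img']); print([np.abs(x) for x in [sense()['joint_velocities']]][0].max())
co,si=np.cos(F[2]),np.sin(F[2])
def w(x,y,z): return [F[0]+co*x-si*y,F[1]+si*x+co*y,z]
h=.0375; P=np.array([w(-h,-h,.03),w(-h,h,.03),w(h,h,.03),w(h,-h,.03)]); u=proj(c,P); print(u)
l=np.int32(u.min(0)-40); r=np.int32(u.max(0)+40); l=np.maximum(l,0)
cr=im[l[1]:r[1],l[0]:r[0]]; k=min(800/cr.shape[1],600/cr.shape[0]); save('w5',cv2.resize(cr,None,fx=k,fy=k,interpolation=cv2.INTER_CUBIC)); print(l,k)
E
```

```text
t: 14.6
tcp_pos: [0.5494, 0.0724, 0.0308]
tool_rot: [3.14, -0.01, 1.331]
ft_force: [3.0, 18.2, -3.1]
grip_width: 0.502
grip_force: 9.1
tcp fix [-0.0052  0.0481] 0.0308 rot [ 3.14  -0.01   1.331] relyaw -1.574 f fix [-1.3 18.4 -3.1] w 0.502 t 14.6
t: 15.27
tcp_pos: [0.5452, 0.0571, 0.2118]
tool_rot: [3.141, 0.001, 1.338]
ft_force: [0.7, -0.9, -0.0]
grip_width: 0.498
grip_force: 0.0
t: 15.93
tcp_pos: [0.5339, 0.0096, 0.2099]
tool_rot: [-3.141, 0.0, 1.337]
ft_force: [-0.8, 0.4, -0.8]
grip_width: 0.002
grip_force: 0.0
tcp fix [-0.0056 -0.0166] 0.2099 rot [-3.141  0.     1.337] relyaw -1.568 f fix [-0.9  0.2 -0.8] w 0.002 t 15.9333
0.00510497491833141
[[278.66077288 239.51850983]
 [275.92022655 146.2020051 ]
 [374.0821245  146.55631675]
 [369.6581573  239.83680503]]
[235 106] 3.468208092485549
```

View pics/w5.png

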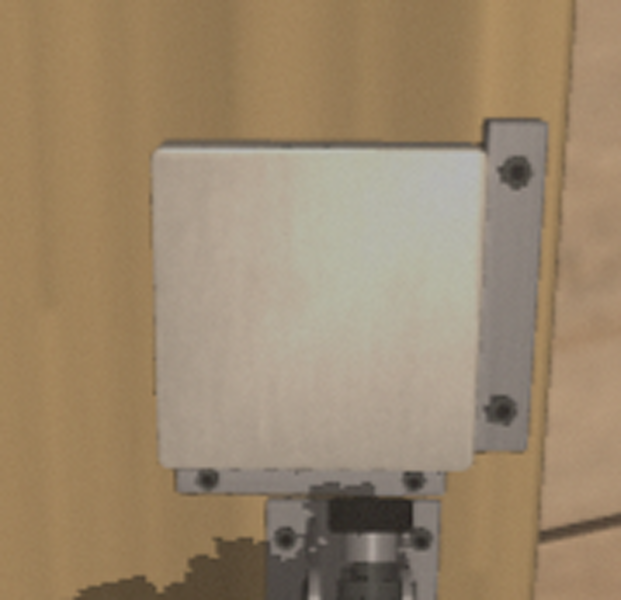

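The view shows the block square. Its right edge runs along the far stop, (485,148)-(475,470) in the crop, and its lower edge along the right stop at row 470. To be sure, one more light push along +x with closed fingertips.

```bash
python3 -m jog '[{"gripper":1,"travel":[0.5,-2.5,0],"delta_rot":[0,0,0]},{"gripper":1,"travel":[0.5,-2.5,2],"delta_rot":[0,0,0]},{"gripper":1,"travel":[0.5,-2,3],"delta_rot":[0,0,0]},{"gripper":1,"travel":[0.2,0,3.5],"delta_rot":[0,0,0]},{"gripper":1,"travel":[0,0,3.5],"delta_rot":[0,0,0]},{"gripper":1,"travel":[0,0,3],"delta_rot":[0,0,0]},{"gripper":1,"travel":[0,0,2],"delta_rot":[0,0,0]},{"gripper":1,"travel":[0,0,1],"delta_rot":[0,0,0]}]'
python3 -m jog '[{"gripper":1,"travel":[0,0.3,0],"delta_rot":[0,0,0]},{"gripper":1,"travel":[0,0.3,0],"delta_rot":[0,0,0]},{"gripper":1,"travel":[0,0.3,0],"delta_rot":[0,0,0]},{"gripper":1,"travel":[0,0.3,0],"delta_rot":[0,0,0]},{"gripper":1,"travel":[0,0.2,0],"delta_rot":[0,0,0]},{"gripper":1,"travel":[0,0.2,0],"delta_rot":[0,0,0]},{"gripper":1,"travel":[0,0,0],"delta_rot":[0,0,0]},{"gripper":1,"travel":[0,0,0],"delta_rot":[0,0,0]}]'
python3 - <<'E'
from h import *
st()
E
```

```text
t: 16.7
tcp_pos: [0.4673, 0.0419, 0.0274]
tool_rot: [-3.136, 0.001, 1.336]
ft_force: [-1.0, 0.2, 0.7]
grip_width: -0.004
grip_force: 0.0
t: 17.37
tcp_pos: [0.4857, 0.0378, 0.0307]
tool_rot: [3.141, -0.0, 1.336]
ft_force: [0.7, 0.2, -0.1]
grip_width: -0.0
grip_force: 0.0
tcp fix [-0.0591 -0.0005] 0.0307 rot [ 3.141 -0.     1.336] relyaw -1.569 f fix [ 0.7  0.4 -0.1] w -0.0 t 17.3667
```

```bash
python3 -m jog '[{"gripper":1,"travel":[0,0.2,0],"delta_rot":[0,0,0]},{"gripper":1,"travel":[0,0.2,0],"delta_rot":[0,0,0]},{"gripper":1,"travel":[0,0.1,0],"delta_rot":[0,0,0]},{"gripper":1,"travel":[0,0.1,0],"delta_rot":[0,0,0]},{"gripper":1,"travel":[0,0.1,0],"delta_rot":[0,0,0]},{"gripper":1,"travel":[0,0.1,0],"delta_rot":[0,0,0]},{"gripper":1,"travel":[0,0,0],"delta_rot":[0,0,0]},{"gripper":1,"travel":[0,0,0],"delta_rot":[0,0,0]}]'
python3 - <<'E'
from h import *
st()
E
```

```text
t: 18.03
tcp_pos: [0.4931, 0.036, 0.0302]
tool_rot: [-3.142, 0.0, 1.336]
ft_force: [-0.1, 0.3, 0.5]
grip_width: 0.001
grip_force: 0.0
tcp fix [-0.0514 -0.0005] 0.0302 rot [-3.142  0.     1.336] relyaw -1.569 f fix [-0.2  0.3  0.5] w 0.001 t 18.0333
```

```bash
python3 -m jog '[{"gripper":1,"travel":[0,0.1,0],"delta_rot":[0,0,0]},{"gripper":1,"travel":[0,0.1,0],"delta_rot":[0,0,0]},{"gripper":1,"travel":[0,0.1,0],"delta_rot":[0,0,0]},{"gripper":1,"travel":[0,0.1,0],"delta_rot":[0,0,0]},{"gripper":1,"travel":[0,0.1,0],"delta_rot":[0,0,0]},{"gripper":1,"travel":[0,0,0],"delta_rot":[0,0,0]},{"gripper":1,"travel":[0,0,0],"delta_rot":[0,0,0]},{"gripper":1,"travel":[0,0,0],"delta_rot":[0,0,0]}]'
python3 - <<'E'
from h import *
st()
E
```

```text
t: 18.7
tcp_pos: [0.4946, 0.0354, 0.0297]
tool_rot: [-3.134, 0.001, 1.335]
ft_force: [-6.7, 2.6, 6.2]
grip_width: -0.001
grip_force: 3.7
tcp fix [-0.0498 -0.0007] 0.0297 rot [-3.134e+00  1.000e-03  1.335e+00] relyaw -1.569 f fix [-7.1  1.   6.2] w -0.001 t 18.7
```

```bash
python3 -m jog '[{"gripper":1,"travel":[0,0.1,0],"delta_rot":[0,0,0]},{"gripper":1,"travel":[0,0.1,0],"delta_rot":[0,0,0]},{"gripper":1,"travel":[0,0.1,0],"delta_rot":[0,0,0]},{"gripper":1,"travel":[0,0.1,0],"delta_rot":[0,0,0]},{"gripper":1,"travel":[0,0,0],"delta_rot":[0,0,0]},{"gripper":1,"travel":[0,0,0],"delta_rot":[0,0,0]},{"gripper":1,"travel":[0,0,0],"delta_rot":[0,0,0]},{"gripper":1,"travel":[0,0,0],"delta_rot":[0,0,0]}]'
python3 -c "
from h import *
st()"
python3 -m jog '[{"gripper":1,"travel":[0,-1.5,0],"delta_rot":[0,0,0]},{"gripper":1,"travel":[0,-2.5,0],"delta_rot":[0,0,0]},{"gripper":1,"travel":[0,0,-3],"delta_rot":[0,0,0]},{"gripper":1,"travel":[0,0,-3.5],"delta_rot":[0,0,0]},{"gripper":1,"travel":[0,0,-3.5],"delta_rot":[0,0,0]},{"gripper":1,"travel":[0,0,-3.5],"delta_rot":[0,0,0]},{"gripper":1,"travel":[0,0,-2],"delta_rot":[0,0,0]},{"gripper":1,"travel":[0,1,0],"delta_rot":[0,0,0]}]'
python3 -m jog '[{"gripper":1,"travel":[-1.5,2,0],"delta_rot":[0,0,0]},{"gripper":1,"travel":[-1.5,2,0],"delta_rot":[0,0,0]},{"gripper":1,"travel":[-1.5,2,0],"delta_rot":[0,0,0]},{"gripper":1,"travel":[-1.5,2,0],"delta_rot":[0,0,0]},{"gripper":1,"travel":[0,0,0],"delta_rot":[0,0,0]},{"gripper":1,"travel":[0,0,0],"delta_rot":[0,0,0]},{"gripper":1,"travel":[0,0,0],"delta_rot":[0,0,0]},{"gripper":1,"travel":[0,0,0],"delta_rot":[0,0,0]}]'
python3 - <<'E'
from h import *
st()
cs={n:cam(n) for n in('scene','top')}
for n in cs:
    for k in('lever_grip','lever_hinge','bench_block'):
        r=spot_point(k,n); print(n,k,r and (np.round(r[0]['pixel'],1),r[0]['p']))
E
```

```text
t: 19.37
tcp_pos: [0.4947, 0.0353, 0.0293]
tool_rot: [-3.126, 0.002, 1.335]
ft_force: [-13.2, 4.9, 12.6]
grip_width: 0.002
grip_force: 7.2
tcp fix [-0.0497 -0.0008] 0.0293 rot [-3.126e+00  2.000e-03  1.335e+00] relyaw -1.57 f fix [-14.    1.7  12.6] w 0.002 t 19.3667
t: 20.03
tcp_pos: [0.476, 0.0411, 0.1908]
tool_rot: [3.131, -0.002, 1.336]
ft_force: [0.0, 0.3, -0.5]
grip_width: -0.001
grip_force: 0.0
t: 20.7
tcp_pos: [0.5355, -0.0355, 0.1844]
tool_rot: [-3.14, -0.0, 1.336]
ft_force: [-1.4, 0.0, -1.4]
grip_width: 0.001
grip_force: 0.0
tcp fix [ 0.0066 -0.06  ] 0.1844 rot [-3.14  -0.     1.336] relyaw -1.569 f fix [-1.4 -0.3 -1.4] w 0.001 t 20.7
scene lever_grip (array([307.9, 220. ]), 0.93)
scene lever_hinge (array([306.1, 264.3]), 0.95)
scene bench_block (array([284.6, 261.1]), 0.97)
top lever_grip (array([290.1, 245.5]), 0.37)
top lever_hinge []
top bench_block (array([245.3, 243.8]), 0.79)
```

```bash
python3 -m jog '[{"gripper":1,"travel":[-1.3,0.3,0.6],"delta_rot":[0,0,0]},{"gripper":1,"travel":[-1.3,0,0.1],"delta_rot":[0,0,0]},{"gripper":1,"travel":[-1,0,0.1],"delta_rot":[0,0,0]},{"gripper":1,"travel":[-1,0,0.1],"delta_rot":[0,0,0]},{"gripper":1,"travel":[-1,0,0.2],"delta_rot":[0,0,0]},{"gripper":1,"travel":[-1,0,0.3],"delta_rot":[0,0,0]},{"gripper":1,"travel":[-1,0,0.4],"delta_rot":[0,0,0]},{"gripper":1,"travel":[0,0,0],"delta_rot":[0,0,0]}]'
python3 - <<'E'
from h import *
st()
cs={n:cam(n) for n in('scene','top')}
L=[]
for n in cs:
    for k in('lever_grip',):
        r=spot_point(k,n)
        if r: print(n,k,np.round(r[0]['pixel'],1),r[0]['p']); L.append((cs[n],r[0]['pixel']))
if len(L)>1: X=tri(L); print(fx(X),X[2],'elev',np.arctan2(X[2]-.0648,-fx(X)[1]-.1007))
o=np.hstack([cs['scene']['img'][170:330,220:390],cs['top']['img'][180:340,200:370]]); save('o6',cv2.resize(o,(800,376),interpolation=cv2.INTER_CUBIC))
E
```

```text
t: 21.77
tcp_pos: [0.5205, -0.1126, 0.1662]
tool_rot: [-3.14, 0.001, 1.334]
ft_force: [0.1, -0.1, 0.3]
grip_width: 0.002
grip_force: 0.0
tcp fix [ 0.0101 -0.1385] 0.1662 rot [-3.140e+00  1.000e-03  1.334e+00] relyaw -1.571 f fix [ 0.1 -0.   0.3] w 0.002 t 21.7667
scene lever_grip [317.6 239.9] 0.77
```

View pics/o6.png

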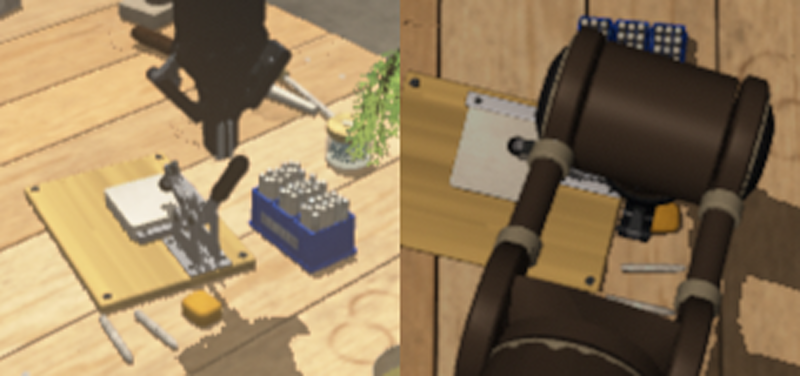

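The scene crop shows the lever tilted well over at (230,185), sunk ahead of the fingertips, with the arm lowered towards the block. I follow the arc and press down.

```bash
python3 -m jog '[{"gripper":1,"travel":[-1.3,0,1.1],"delta_rot":[0,0,0]},{"gripper":1,"travel":[-1.4,0,1.4],"delta_rot":[0,0,0]},{"gripper":1,"travel":[-0.6,0,0.9],"delta_rot":[0,0,0]},{"gripper":1,"travel":[-0.5,0,0.8],"delta_rot":[0,0,0]},{"gripper":1,"travel":[-0.3,0,0.7],"delta_rot":[0,0,0]},{"gripper":1,"travel":[-0.3,0,0.7],"delta_rot":[0,0,0]},{"gripper":1,"travel":[-0.2,0,0.5],"delta_rot":[0,0,0]},{"gripper":1,"travel":[0,0,0],"delta_rot":[0,0,0]}]'
python3 -c "
from h import *
st()"
```

```text
t: 22.63
tcp_pos: [0.5096, -0.1553, 0.1045]
tool_rot: [-3.138, -0.001, 1.335]
ft_force: [0.2, 0.4, -0.7]
grip_width: -0.003
grip_force: 0.0
tcp fix [ 0.0095 -0.1825] 0.1045 rot [-3.138e+00 -1.000e-03  1.335e+00] relyaw -1.57 f fix [ 0.1  0.4 -0.7] w -0.003 t 22.6333
```

```bash
python3 -m jog '[{"gripper":1,"travel":[-0.1,0,0.3],"delta_rot":[0,0,0]},{"gripper":1,"travel":[-0.1,0,0.3],"delta_rot":[0,0,0]},{"gripper":1,"travel":[0,0,0.2],"delta_rot":[0,0,0]},{"gripper":1,"travel":[0,0,0.2],"delta_rot":[0,0,0]},{"gripper":1,"travel":[0,0,0.1],"delta_rot":[0,0,0]},{"gripper":1,"travel":[0,0,0.1],"delta_rot":[0,0,0]},{"gripper":1,"travel":[0,0,0],"delta_rot":[0,0,0]},{"gripper":1,"travel":[0,0,0],"delta_rot":[0,0,0]}]'
python3 - <<'E'
from h import *
st()
cs={n:cam(n) for n in('scene','wrist')}
for n in cs:
  for k in ('lever_grip','foot_face','clamp_foot'):
    r=spot_point(k,n) if k!='clamp_foot' else look_for(k,n)
    if r: print(n,k,r[0])
a=cv2.resize(cs['scene']['img'][190:310,220:380],(533,400),interpolation=cv2.INTER_CUBIC); b=cv2.resize(cs['wrist']['img'],(533,400))
save('o7',cv2.resize(np.hstack([a,b]),(800,300)))
E
```

```text
t: 23.3
tcp_pos: [0.5106, -0.1573, 0.0954]
tool_rot: [-3.141, 0.0, 1.336]
ft_force: [-2.6, 0.9, 7.1]
grip_width: -0.001
grip_force: 3.4
tcp fix [ 0.0109 -0.1843] 0.0954 rot [-3.141  0.     1.336] relyaw -1.569 f fix [-2.7  0.3  7.1] w -0.001 t 23.3
scene lever_grip {'pixel': [326.2, 283.0], 'p': 0.75}
scene foot_face {'pixel': [296.3, 256.2], 'p': 0.57}
scene clamp_foot {'box': [261.8, 304.7, 277.0, 324.3], 'p': 0.43}
```

View pics/o7.png

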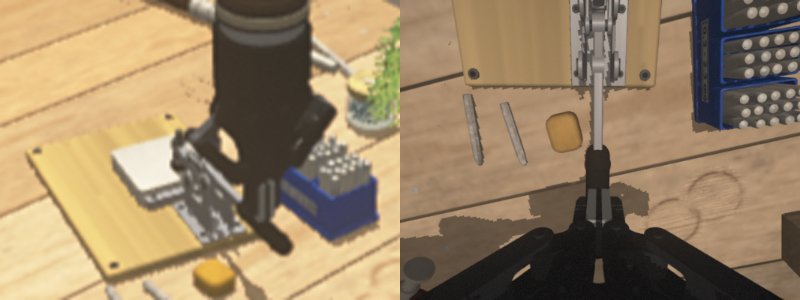

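The scene crop shows the lever nearly level, with its grip end at (285,250), and the arm lying on the block. I press a little more to confirm that this is the hard stop.

```bash
python3 -m jog '[{"gripper":1,"travel":[0,0,0.1],"delta_rot":[0,0,0]},{"gripper":1,"travel":[0,0,0.1],"delta_rot":[0,0,0]},{"gripper":1,"travel":[0,0,0.1],"delta_rot":[0,0,0]},{"gripper":1,"travel":[0,0,0.1],"delta_rot":[0,0,0]},{"gripper":1,"travel":[0,0,0],"delta_rot":[0,0,0]},{"gripper":1,"travel":[0,0,0],"delta_rot":[0,0,0]},{"gripper":1,"travel":[0,0,0],"delta_rot":[0,0,0]},{"gripper":1,"travel":[0,0,0],"delta_rot":[0,0,0]}]'
python3 -c "
from h import *
st()"
python3 -m jog '[{"gripper":1,"travel":[0,0,-1],"delta_rot":[0,0,0]},{"gripper":1,"travel":[0,0,-3],"delta_rot":[0,0,0]},{"gripper":1,"travel":[0,0,-3.5],"delta_rot":[0,0,0]},{"gripper":1,"travel":[2,0,-3.5],"delta_rot":[0,0,0]},{"gripper":1,"travel":[3,0,-2.5],"delta_rot":[0,0,0]},{"gripper":1,"travel":[3.5,0,-2],"delta_rot":[0,0,0]},{"gripper":1,"travel":[4,0,0],"delta_rot":[0,0,0]},{"gripper":1,"travel":[4,0,0],"delta_rot":[0,0,0]}]'
python3 -m jog '[{"gripper":1,"travel":[3,0,0],"delta_rot":[0,0,0]},{"gripper":1,"travel":[2,0,0],"delta_rot":[0,0,0]},{"gripper":1,"travel":[0,0,0],"delta_rot":[0,0,0]},{"gripper":1,"travel":[0,0,0],"delta_rot":[0,0,0]},{"gripper":1,"travel":[0,0,0],"delta_rot":[0,0,0]},{"gripper":1,"travel":[0,0,0],"delta_rot":[0,0,0]},{"gripper":1,"travel":[0,0,0],"delta_rot":[0,0,0]},{"gripper":1,"travel":[0,0,0],"delta_rot":[0,0,0]}]'
python3 - <<'E'
from h import *
st()
cs={n:cam(n) for n in('scene','wrist')}
for n in cs:
  for k in ('lever_grip','foot_face','bench_block'):
    r=spot_point(k,n)
    if r: print(n,k,r[0])
co,si=np.cos(F[2]),np.sin(F[2])
def w(x,y,z): return [F[0]+co*x-si*y,F[1]+si*x+co*y,z]
for v in (1.0,1.36,1.5):
    e=1.6-v; print(v,[proj(cs[n],w(.01,-.1007-.105*np.cos(e),.0648+.105*np.sin(e))).round(1) for n in cs])
h=.0375; print('home corners',proj(cs['wrist'],[w(-h,-h,.03),w(-h,h,.03),w(h,h,.03),w(h,-h,.03)]).round(1).tolist())
a=cv2.resize(cs['scene']['img'][190:310,220:380],(533,400),interpolation=cv2.INTER_CUBIC); b=cs['wrist']['img']
o=np.zeros((600,800,3),np.uint8); o[:300,:400]=cv2.resize(a,(400,300)); o[:300,400:]=cv2.resize(b,(400,300))
o[300:,:400]=cv2.resize(b[150:375,150:450],(400,300)); save('o8',o)
E
```

```text
t: 24.37
tcp_pos: [0.5108, -0.1574, 0.0948]
tool_rot: [-3.14, 0.0, 1.336]
ft_force: [-10.2, 4.6, 27.3]
grip_width: -0.001
grip_force: 13.1
tcp fix [ 0.0112 -0.1843] 0.0948 rot [-3.14   0.     1.336] relyaw -1.569 f fix [-11.    2.1  27.3] w -0.001 t 24.3667
t: 25.03
tcp_pos: [0.5507, 0.0043, 0.2481]
tool_rot: [3.136, -0.001, 1.334]
ft_force: [0.3, -0.8, 0.2]
grip_width: -0.0
grip_force: 0.0
t: 25.7
tcp_pos: [0.5605, 0.0506, 0.2453]
tool_rot: [-3.142, 0.0, 1.334]
ft_force: [0.6, -0.3, -0.0]
grip_width: -0.0
grip_force: 0.0
tcp fix [0.0107 0.0295] 0.2453 rot [-3.142  0.     1.334] relyaw -1.571 f fix [ 0.6 -0.2 -0. ] w -0.0 t 25.7
scene lever_grip {'pixel': [327.0, 283.5], 'p': 0.64}
scene foot_face {'pixel': [292.1, 256.8], 'p': 0.53}
scene bench_block {'pixel': [285.6, 262.2], 'p': 0.85}
wrist lever_grip {'pixel': [314.3, 455.7], 'p': 0.69}
wrist foot_face {'pixel': [316.9, 258.7], 'p': 0.68}
wrist bench_block {'pixel': [308.7, 232.9], 'p': 0.69}
1.0 [array([[324.3, 259.4]]), array([[316.4, 483. ]])]
1.36 [array([[327.8, 277.4]]), array([[316.5, 462.5]])]
1.5 [array([[328.4, 283.8]]), array([[316.6, 451.9]])]
home corners [[266.5, 274.4], [263.0, 196.3], [347.7, 196.3], [345.7, 274.4]]
```

View pics/o8.png

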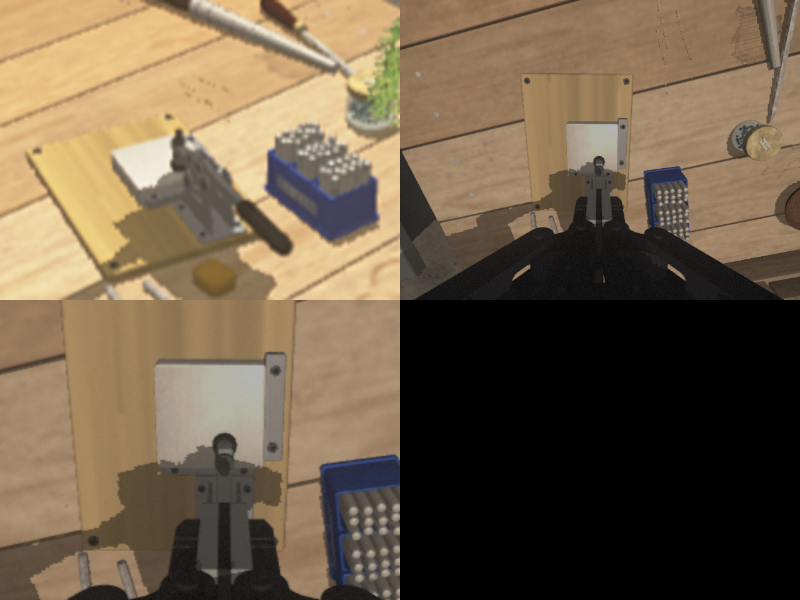

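The lever stays locked: its grip is at (327,283.5), against (328.4,283.8) predicted for 1.50. The block's edges lie along both stops, the foot is on it, and the other things are where they were. I hand it in.

```bash
python3 -c "
from plant import *
print(job_done())"
```

```text
the job is handed in; nothing more can be done
None
```

The block lies home against both stops, the clamp is locked with its foot on the block, and the hand is clear. I handed the job in at about 26 s of the 72 s allowed; no verdict came back.

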